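# Open a child-resistant tub and sort cleaner cartridges by weight

## Task

Open the child-resistant tub: push its blue cap down hard and, while holding it down, turn it anticlockwise until it comes free, then lift it off and set it on the bench, knob up, clear of the tub. Feel the weight of each cleaner cartridge lying on the bench (they all look the same): put every full, heavy one into the tub and every spent, light one into the grey tray. Then close the tub again: push the cap down and turn it clockwise to its stop so that it is locked, and do not knock about the cup, the sticker box or the tamper.

Things in the scene. Friction and masses are not known exactly. Their poses are not given: they have to be found in the camera images.
- tub: white round tub with a green band, fixed to the bench by a dark steel foot of 150 mm diameter; origin: centre of the foot's underside, z up. Body 124 mm diameter up to a shoulder 46 mm above the bench; neck 96 mm outside, inner floor at 10 mm. Three bayonet hooks on the neck hold the cap's lugs: closed, a tooth on each blocks turning anticlockwise and a stop clockwise
- tub_mouth (a point): centre of the tub's mouth (88 mm wide), 74 mm above its origin, level with the rigid rim. The black sprung sealing ring on the rim (94 mm outside) stands up to 14 mm above this point when the cap is off
- seal (a joint): height of the sprung sealing ring, m: about 0 with the cap closed, negative as the cap is pushed down, +0.004 with the cap off. It pushes the cap up with 5 N at 0, 12 N at -0.0055 and 16 N at its bottom stop at -0.009, and rises slowly (well damped)
- cap: blue child-resistant cap, 90 g, loose but locked on the tub at the start. Skirt 120 mm diameter, flat top 32 mm above its lower edge. Origin: centre of the skirt's lower edge, z up, x through the white dash on top. Closed: origin 58 mm above the tub's, x axis along the tub's within 0.1 rad (or 120 or 240 degrees from it). Pushed down 5 to 8 mm it can be turned anticlockwise (from above)
- cap_knob (a point): centre of the round ribbed knob on the cap, 50 mm diameter, 36 mm high, 50 mm above the cap's origin. With the cap held down and turned 0.7 to 1.6 rad anticlockwise from closed (1.1 is best) its lugs are clear of the hooks and it lifts straight off. Let go earlier, it rises against the hooks. To close: the same way back, clockwise to the stop, then let it rise into its lock
- tray: grey open tray for spent cartridges, fixed, 150 x 160 mm (its x, y) outside and 30 mm high, walls and floor 4 mm thick; origin: centre of its underside on the bench
- cartridge_a: cleaner cartridge, one of up to six that look alike (absent ones read None from the start): a closed aluminium box 54 x 30 x 20 mm (its x, y, z), orange label round the middle; origin: centre of its 54 x 30 mm underside. Full (about 240 g) or spent (about 40 g), each within 15 per cent; only the weight tells. Starts flat on the bench
- cartridge_b: cleaner cartridge, one of up to six that look alike (absent ones read None from the start): a closed aluminium box 54 x 30 x 20 mm (its x, y, z), orange label round the middle; origin: centre of its 54 x 30 mm underside. Full (about 240 g) or spent (about 40 g), each within 15 per cent; only the weight tells. Starts flat on the bench
- cartridge_c: cleaner cartridge, one of up to six that look alike (absent ones read None from the start): a closed aluminium box 54 x 30 x 20 mm (its x, y, z), orange label round the middle; origin: centre of its 54 x 30 mm underside. Full (about 240 g) or spent (about 40 g), each within 15 per cent; only the weight tells. Starts flat on the bench
- cartridge_d: cleaner cartridge, one of up to six that look alike (absent ones read None from the start): a closed aluminium box 54 x 30 x 20 mm (its x, y, z), orange label round the middle; origin: centre of its 54 x 30 mm underside. Full (about 240 g) or spent (about 40 g), each within 15 per cent; only the weight tells. Starts flat on the bench
- cartridge_e: cleaner cartridge, one of up to six that look alike (absent ones read None from the start): a closed aluminium box 54 x 30 x 20 mm (its x, y, z), orange label round the middle; origin: centre of its 54 x 30 mm underside. Full (about 240 g) or spent (about 40 g), each within 15 per cent; only the weight tells. Starts flat on the bench
- cartridge_f: cleaner cartridge, one of up to six that look alike (absent ones read None from the start): a closed aluminium box 54 x 30 x 20 mm (its x, y, z), orange label round the middle; origin: centre of its 54 x 30 mm underside. Full (about 240 g) or spent (about 40 g), each within 15 per cent; only the weight tells. Starts flat on the bench
- espresso_cup: white espresso cup, 64 mm diameter and high, origin under its centre; leave it alone
- sticker_box: small white box, 73 x 108 x 52 mm, origin under its centre; leave it alone
- tamper: steel coffee tamper, 58 mm diameter, 78 mm high, origin under its centre; leave it alone
Not all that is in view belongs to the job. What is shaped like the cap but pink is not meant.

How it is judged (in metres and radians):
On the way, in this order (a step that is already met when the one before it is completed fails the run):
1. the cap has been pushed down and turned anticlockwise past the teeth (angle between the x axis of cap and the x axis of tub, either way round above 0.5 rad and horizontal distance between cap and tub below 0.02 m), for 0.05 s.
2. the cap has been lifted off and lies on the bench, knob up, clear of the tub (height (world z) of cap between -0.01 and 0.012 m and angle between cap's own z axis and vertical below 0.1 rad and horizontal distance between cap and tub above 0.125 m), for 0.2 s.
At the end, for the whole second after the job is handed in: cap locked on the tub (origin 54.5 to 61 mm above the tub's, within 8 mm of its axis, turned within 0.14 rad of a closed position); full cartridges in the tub (below the rim), spent ones in the tray (within its outline, origin under 45 mm), told by resting force; all still (horizontal distance between cap and tub below 0.008 m and z of cap in the frame of tub between 0.0545 and 0.061 m and angle between cap's own z axis and vertical below 0.08 rad and (angle between the x axis of cap and the x axis of tub, either way round below 0.14 rad or angle between the x axis of cap and the x axis of tub, either way round between 0.9 and 1.19 rad) and linear speed of each of cap, cartridge_a, cartridge_b, cartridge_c, cartridge_d, cartridge_e, cartridge_f below 0.02 m/s and ((horizontal distance between cartridge_a and tub below 0.06 m and height (world z) of cartridge_a above 0 m and z of cartridge_a in the frame of tub below 0.076 m and contact force between cartridge_a and anything else above 1.2 N) or (x of cartridge_a in the frame of tray between -0.075 and 0.075 m and y of cartridge_a in the frame of tray between -0.08 and 0.08 m and z of cartridge_a in the frame of tray below 0.045 m and contact force between cartridge_a and anything else below 1.4 N)) and ((horizontal distance between cartridge_b and tub below 0.06 m and height (world z) of cartridge_b above 0 m and z of cartridge_b in the frame of tub below 0.076 m and contact force between cartridge_b and anything else above 1.2 N) or (x of cartridge_b in the frame of tray between -0.075 and 0.075 m and y of cartridge_b in the frame of tray between -0.08 and 0.08 m and z of cartridge_b in the frame of tray below 0.045 m and contact force between cartridge_b and anything else below 1.4 N)) and ((horizontal distance between cartridge_c and tub below 0.06 m and height (world z) of cartridge_c above 0 m and z of cartridge_c in the frame of tub below 0.076 m and contact force between cartridge_c and anything else above 1.2 N) or (x of cartridge_c in the frame of tray between -0.075 and 0.075 m and y of cartridge_c in the frame of tray between -0.08 and 0.08 m and z of cartridge_c in the frame of tray below 0.045 m and contact force between cartridge_c and anything else below 1.4 N)) and ((horizontal distance between cartridge_d and tub below 0.06 m and height (world z) of cartridge_d above 0 m and z of cartridge_d in the frame of tub below 0.076 m and contact force between cartridge_d and anything else above 1.2 N) or (x of cartridge_d in the frame of tray between -0.075 and 0.075 m and y of cartridge_d in the frame of tray between -0.08 and 0.08 m and z of cartridge_d in the frame of tray below 0.045 m and contact force between cartridge_d and anything else below 1.4 N)) and ((horizontal distance between cartridge_e and tub below 0.06 m and height (world z) of cartridge_e above 0 m and z of cartridge_e in the frame of tub below 0.076 m and contact force between cartridge_e and anything else above 1.2 N) or (x of cartridge_e in the frame of tray between -0.075 and 0.075 m and y of cartridge_e in the frame of tray between -0.08 and 0.08 m and z of cartridge_e in the frame of tray below 0.045 m and contact force between cartridge_e and anything else below 1.4 N)) and ((horizontal distance between cartridge_f and tub below 0.06 m and height (world z) of cartridge_f above 0 m and z of cartridge_f in the frame of tub below 0.076 m and contact force between cartridge_f and anything else above 1.2 N) or (x of cartridge_f in the frame of tray between -0.075 and 0.075 m and y of cartridge_f in the frame of tray between -0.08 and 0.08 m and z of cartridge_f in the frame of tray below 0.045 m and contact force between cartridge_f and anything else below 1.4 N))); the robot touches nothing.
It fails at once if espresso cup shifted by more than 3 cm or tipped (distance of espresso_cup from where it was at the start of the episode above 0.03 m or angle between espresso_cup's own z axis and vertical above 0.5 rad).
It fails at once if sticker box shifted by more than 3 cm or tipped (distance of sticker_box from where it was at the start of the episode above 0.03 m or angle between sticker_box's own z axis and vertical above 0.5 rad).
It fails at once if tamper shifted by more than 3 cm or tipped (distance of tamper from where it was at the start of the episode above 0.03 m or angle between tamper's own z axis and vertical above 0.5 rad).
It fails at once if a cartridge or the cap fell off the bench (height (world z) of any of cartridge_a, cartridge_b, cartridge_c, cartridge_d, cartridge_e, cartridge_f, cap below -0.1 m).
Of cartridge_a, cartridge_b, cartridge_c, cartridge_d, cartridge_e, cartridge_f only 4 to 6 are there at a start; the rules pass over those that are not, and their reading is None.
At some moment in a run one of cartridge_a, cartridge_b, cartridge_c, cartridge_d, cartridge_e, cartridge_f may be knocked a few centimetres aside while the robot is not near it.
Once in a run the grip may slacken for a moment while it holds something.
It also fails if it takes over 210 s, if anything falls off the work surface, if the arm or the gripper's body presses on something with over 40 N, if the wrist force passes 120 N, or if a joint passes its speed limit or range.

## Robot

A 6-joint arm with a two-finger parallel gripper is mounted at the origin on a cart in front of the work surface, level with it; the furniture and walls round the work are solid. World frame = base frame: x ahead of the robot, y to its left, z up, the work surface at z = 0. Lengths are in mm, angles in rad, forces in N, time in s.
With the tool pointing down it reaches from about 350 to 975 mm from the base axis. Payload 7.1 kg.
Tool frame: the origin (TCP) lies between the finger pads; the fingertips stand 14 mm ahead of it and the grasp point (between the pads) lies 5 mm behind it (ctrl.tcp_to_tips is the distance from the TCP to the fingertips, in mm); z points along the fingers, y is the line along which they close (so a half turn about z gives the same grasp; the last joint's range is limited). The gripper opens to 88 mm and grips with 3 to 60 N. Pads are 20 mm wide; open, the fingers measure 115 mm over their backs; the gripper's body (75 mm by 178 mm) begins 61 mm behind the grasp point.
Start: joints at [1.263, 0.423, 1.63, -0, 1.089, -0.019], TCP at [177.97, 599.109, 236.675] pointing down, gripper open.
Joint ranges: [-3, 3], [-0.9, 2.11], [0.09, 2.58], [-1.31, 4.45], [0.11, 2.69], [-2.54, 2.54]. Speed limits (rad/s): [2.39, 2.39, 3.01, 3.14, 3.14, 3.14].

## Interface

Orientations are given as a rotation vector (axis times angle).
In Python, from workcell import ctrl gives the robot as it stands.
- The arm moves only by the tool apply_moves, never from a script. Its argument "series" is a list that holds one entry, the list of rows, each a list of 7 numbers: the shift along the tool's x, y, z in cm, then the turn, a rotation vector about the tool's x, y, z in degrees, then the opening, from 0 (shut) to 1 (fully open). A call has 1 to 12 rows; each row shifts and turns the commanded pose from where the row before left it, along the tool's axes as they then stand; what a row does not reach is not made up. A row lasts 1/10 s, in which the tool goes at most 50 mm and 8.59 degrees, less where a joint would pass 70% of its speed; a pose out of reach is approached as far as the arm can. A call with a gripper value outside its range is refused whole. The fingers move at their own pace and stop on an object; the grip force is fixed at half the most. Time passes only in rows, so rows that do not move let the fingers close. It gives the time, the measured TCP pose, the force and the opening at its end, in the units of the state.
- ctrl.get_obs(): the state, without advancing time (a new reading comes with each control period).
- ctrl.get_image(name): name is "scene" or "side" or "wrist"; returns a dict with "img" (420x560x3 uint8, blue, green, red), "K" (3x3 intrinsics, pixels), "cam_to_world" (4x4, takes a point from camera to world coordinates). Camera axes: x right, y down, z forward; pixel columns grow to the right and rows downward; lengths in mm; the calibration is good to about 2 mm. A picture is of the moment at which its call begins. There is no depth.
- ctrl.close_job(): hands the job in, once; it reports no verdict.
The state is a dict: "t": time; "qpos": joint angles; "qvel": joint speeds; "joint_torque": joint torques, N m; "ee_pos": TCP position; "orientation": TCP orientation; "ft_force": force on the tool from outside, world axes, zero at the start; "moment": the same for the moment, N m; "width": finger opening in mm.
Only numpy, scipy, OpenCV 4.12 (cv2) and the standard library are available. Lean on these libraries where they do the work, as an engineer would, in place of code of your own. Each camera call takes 0.05 s, during which the arm holds its last target. There are 200 camera calls.

## Working session

There is one attempt and no reset: what is moved stays moved. The work goes in short steps, Python scripts to look and compute and a tool call to move; the robot and the scene stay as the last step left them, time stands still between calls to the robot, and variables do not carry over. Pictures are saved under pics/ and viewed, on a budget of 14 in all, crops included, one or two more only if the job needs it, and the job is handed in when it is done.

Besides the shell and the picture viewer there is one more tool, called after "Emit:" as a command line: name --argument value ..., lists and objects as JSON in quotes. apply_moves: Moves the arm, as the interface text tells. Its arguments: {"type":"object","properties":{"series":{"type":"array","items":{"type":"array","items":{"type":"array","items":{"type":"number"}}}}},"required":["series"]}

```bash
ls; mkdir -p pics
python3 - <<'E'
from workcell import ctrl
import cv2,numpy as np
for n in ("scene","side","wrist"):
    d=ctrl.get_image(n); cv2.imwrite(f"pics/{n}0.png",d["img"]); print(n,d["K"].round(1).tolist(),d["cam_to_world"].round(3).tolist())
    np.savez(f"pics/{n}0.npz",**d)
print(ctrl.get_obs())
E
```

```text
pics
scene [[452.0, 0.0, 285.3], [0.0, 452.0, 217.5], [0.0, 0.0, 1.0]] [[0.608, -0.445, 0.657, -231.49], [-0.794, -0.353, 0.496, -622.008], [0.011, -0.823, -0.568, 819.852], [0.0, 0.0, 0.0, 1.0]]
side [[463.2, 0.0, 278.8], [0.0, 463.2, 208.7], [0.0, 0.0, 1.0]] [[0.995, -0.06, 0.084, 482.263], [-0.102, -0.443, 0.891, -1369.385], [-0.016, -0.895, -0.446, 800.74], [0.0, 0.0, 0.0, 1.0]]
wrist [[291.9, 0.0, 275.4], [0.0, 291.9, 205.4], [0.0, 0.0, 1.0]] [[0.285, 0.922, 0.262, 106.624], [0.959, -0.274, -0.079, 620.033], [-0.002, 0.274, -0.962, 384.449], [0.0, 0.0, 0.0, 1.0]]
{'t': 0.15, 'qpos': array([ 1.26298296e+00,  4.23695751e-01,  1.63046447e+00,  1.55672865e-05,
        1.08860669e+00, -1.90306410e-02]), 'qvel': array([-0.00185911, -0.00169615, -0.0012922 ,  0.00069699, -0.00063157,
        0.00037397]), 'joint_torque': array([ 7.14589387e-04, -5.44986999e+01, -2.73916823e+01,  6.44235243e-02,
        2.05067173e-02, -7.54435268e-05]), 'ee_pos': array([177.86079928, 598.74518638, 236.08088905]), 'orientation': array([-4.52025958e-01, -3.10869552e+00,  1.81629797e-03]), 'ft_force': array([ 0.76049881, -0.52321785, -0.00769497]), 'moment': array([ 0.00289225, -0.04006713, -0.04118551]), 'width': 87.47255336467758}
```

View pics/scene0.png

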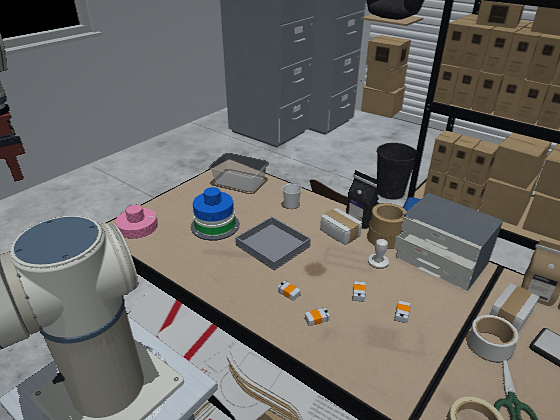

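View pics/side0.png

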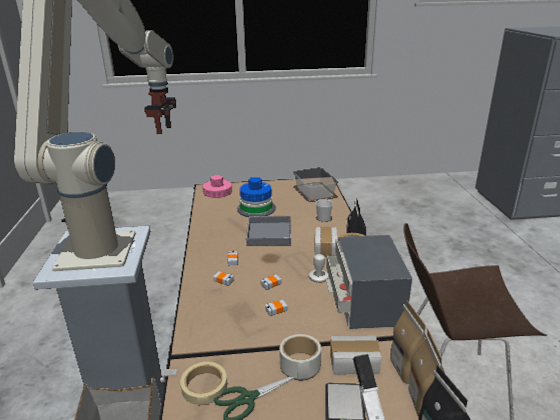

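The scene view shows the pink decoy (135,222), the tub with its blue cap (213,210) and the tray (273,243). It also shows four cartridges at (289,290), (317,316), (359,291) and (402,311), the cup (291,196), the sticker box (340,225) and the tamper (379,252). The side view agrees, with cartridges at (232,258), (224,278), (271,282) and (277,307).

```bash
cat > h.py <<'E'
from workcell import ctrl
import cv2,numpy as np
from scipy.spatial.transform import Rotation as R
def ray(d,px,z):
    px=np.atleast_2d(np.asarray(px,float)); K=d["K"];T=d["cam_to_world"]
    r=np.c_[(px-[K[0,2],K[1,2]])/[K[0,0],K[1,1]],np.ones(len(px))]@T[:3,:3].T
    return T[:3,3]+r*((z-T[2,3])/r[:,2])[:,None]
def mask(img,lo,hi):
    return cv2.inRange(cv2.cvtColor(img,cv2.COLOR_BGR2HSV),np.array(lo),np.array(hi))
OR=((8,140,120),(22,255,255)); BL=((104,140,50),(125,255,255))
def blobs(m,amin=20):
    cs,_=cv2.findContours(m,cv2.RETR_EXTERNAL,cv2.CHAIN_APPROX_NONE)
    return [c for c in cs if cv2.contourArea(c)>=amin]
def grab(n,tag=None):
    d=ctrl.get_image(n)
    if tag: cv2.imwrite(f"pics/{tag}.png",d["img"]); np.savez(f"pics/{tag}.npz",**d)
    return d
def to_tool(dp):  # world mm -> tool-axis cm
    o=ctrl.get_obs(); return (R.from_rotvec(o["orientation"]).inv().apply(dp)/10).round(2)
E
python3 - <<'E'
from h import *
for n in("scene","side"):
    d=np.load(f"pics/{n}0.npz")
    for c in blobs(mask(d["img"],*OR)):
        M=cv2.moments(c);p=(M["m10"]/M["m00"],M["m01"]/M["m00"]);print(n,"or",np.round(p),cv2.contourArea(c),ray(d,p,15)[0].round())
    for c in blobs(mask(d["img"],*BL)):
        x,y,w,h=cv2.boundingRect(c); print(n,"bl",x,y,w,h,cv2.contourArea(c), ray(d,(x+w/2,y+5),108)[0].round())
    T=d["cam_to_world"]
S=np.load("pics/scene0.npz")
for nm,p,z in(("cup",(291,187),64),("box",(340,218),52),("tamper",(380,263),0),("pinktop",(135,210),50)):
    print(nm,ray(S,p,z)[0].round())
for p in((236,240),(272,220),(310,241),(273,267)): print("traycorner",ray(S,p,30)[0].round())
E
```

```text
scene or [316. 316.] 91.5 [ 417. -229.   15.]
scene or [403. 307.] 57.0 [ 573. -380.   15.]
scene or [359. 287.] 49.0 [ 570. -260.   15.]
scene or [289. 290.] 71.0 [ 449. -122.   15.]
scene bl 403 197 18 14 98.0 [ 888. -243.  108.]
scene bl 193 187 40 35 1002.0 [565. 253. 108.]
side or [278. 306.] 66.0 [ 569. -381.   15.]
side or [273. 280.] 49.0 [ 567. -261.   15.]
side or [221. 277.] 50.0 [ 414. -224.   15.]
side bl 240 177 31 25 538.5 [548. 252. 108.]
cup [795. 130.  64.]
box [758. -81.  52.]
tamper [ 705. -250.    0.]
pinktop [407. 435.  50.]
traycorner [505. 110.  30.]
traycorner [647.  92.  30.]
traycorner [633. -60.  30.]
traycorner [479. -47.  30.]
```

View pics/wrist0.png

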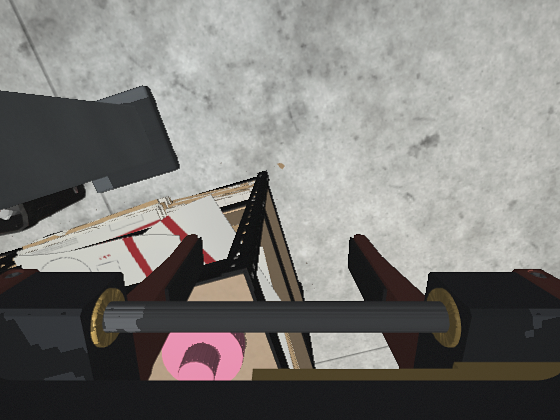

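```bash
cat >> h.py <<'E'
def go(target,yaw=None):
    """tool-axis shift (cm) to target from here in present tool axes, and turn about tool z (deg); yaw = world angle of tool x"""
    o=ctrl.get_obs(); Q=R.from_rotvec(o["orientation"]).as_matrix()
    y0=np.degrees(np.arctan2(Q[1,0],Q[0,0]))
    print("shift cm",to_tool(np.asarray(target,float)-o["ee_pos"]),"yaw now %.1f"%y0,"turn about tool z", None if yaw is None else round(-((yaw-y0+180)%360-180),2), "tilt",Q[:,2].round(4),"q6 %.2f"%o["qpos"][5])
E
python3 - <<'E'
from h import *
go((586,184,300),114)
E
```

```text
shift cm [-50.94 -28.14  -6.36] yaw now 163.5 turn about tool z 49.45 tilt [-4.0e-04 -1.1e-03 -1.0e+00] q6 -0.02
```

Emit:
apply_moves --series '[[[-4.25,-2.35,-0.53,0,0,0,1],[-4.25,-2.35,-0.53,0,0,0,1],[-4.25,-2.35,-0.53,0,0,0,1],[-4.25,-2.35,-0.53,0,0,0,1],[-4.25,-2.35,-0.53,0,0,0,1],[-4.25,-2.35,-0.53,0,0,0,1],[-4.25,-2.35,-0.53,0,0,0,1],[-4.25,-2.35,-0.53,0,0,0,1],[-4.25,-2.35,-0.53,0,0,0,1],[-4.25,-2.35,-0.53,0,0,0,1],[-4.25,-2.35,-0.53,0,0,0,1],[-4.25,-2.35,-0.53,0,0,0,1]]]'

```text
t: 1.35
ee_pos: [587.5, 181.8, 300.3]
orientation: [-0.452, -3.109, 0.0]
ft_force: [0.5, 1.0, -0.2]
width: 87.7
```

Emit:
apply_moves --series '[[[0,0,0,0,0,8.2,1],[0,0,0,0,0,8.2,1],[0,0,0,0,0,8.2,1],[0,0,0,0,0,8.2,1],[0,0,0,0,0,8.2,1],[0,0,0,0,0,8.2,1],[0,0,0,0,0,0,1],[0,0,0,0,0,0,1]]]'

```text
t: 2.15
ee_pos: [586.4, 183.5, 300.1]
orientation: [-1.7, -2.642, 0.001]
ft_force: [-0.3, -0.4, -0.4]
width: 87.8
```

Run:
```python
from h import *
d=grab("wrist","w1"); go((586,184,300),114)
```

```text
shift cm [ 0.06 -0.02  0.01] yaw now 114.5 turn about tool z 0.45 tilt [-3.e-04 -1.e-04 -1.e+00] q6 -0.14
```

View pics/w1.png

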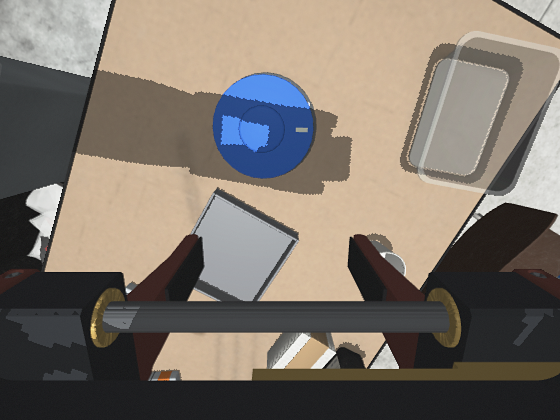

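The wrist view shows the cap disk centred at about (264,126), the dash at (302,130), the tray at (245,245), the cup at (393,262), the clear basket at right (460,120) and the sticker box at (305,350).

Run:
```python
from h import *
d=np.load("pics/w1.npz"); T=d["cam_to_world"]; print(T[:3,3].round(), T[:3,2].round(3))
c=max(blobs(mask(d["img"],(100,120,60),(125,255,255))),key=cv2.contourArea); h=cv2.convexHull(c)
P=ray(d,h[:,0],90)[:,:2].astype(np.float32); e=cv2.minEnclosingCircle(P); print("cap circle",e)
# ellipse fit to hull on the far side from camera nadir is top edge; print radii vs angle
e2=cv2.fitEllipse(c); print(e2, ray(d,e2[0],90)[0])
g=cv2.cvtColor(d["img"],cv2.COLOR_BGR2GRAY); roi=np.where((np.arange(420)[:,None]<140)&(np.arange(420)[:,None]>120)&(np.arange(560)>285)&(np.arange(560)<312),g,0)
x=np.argwhere((roi>170)); m=x.mean(0)[::-1]; print("dash",m,ray(d,m,90)[0])
b=np.array(e[0]); v=ray(d,m,90)[0][:2]-b; print("dash angle deg",np.degrees(np.arctan2(v[1],v[0])))
for nm,p,z in(("tray",(218,190),30),("tray",(298,237),30),("tray",(255,304),30),("cup",(393,262),64),("basketNear",(405,165),0),("basketfar",(440,45),0),("L edge",(85,120),0),("L edge top",(112,0),0),("box corner",(275,345),52),("R edge",(480,210),0),("top edge",(500,5),0),("knob",(265,128),126)): print(nm,ray(d,p,z)[0].round())
```

```text
[556. 252. 449.] [ 0.113 -0.25  -0.962]
cap circle ((545.159912109375, 239.1302490234375), 59.83577346801758)
((262.70025634765625, 125.79216003417969), (99.32965087890625, 103.13484191894531), 169.21287536621094) [543.84729074 241.53122479  90.        ]
dash [nan nan] [nan nan nan]
dash angle deg nan
tray [519. 129.  30.]
tray [658. 111.  30.]
tray [645. -25.  30.]
cup [792. 145.  64.]
basketNear [763. 276.   0.]
basketfar [720. 439.   0.]
L edge [299. 138.   0.]
L edge top [293. 304.   0.]
box corner [700. -68.  52.]
R edge [910. 264.   0.]
top edge [766. 513.   0.]
knob [548. 241. 126.]<stdin>:8: RuntimeWarning: Mean of empty slice.
  ret = um.true_divide(
```

Run:
```python
from h import *
d=np.load("pics/w1.npz")
v=ray(d,(302,130),90)[0][:2]-[545.5,240]; print(v,np.degrees(np.arctan2(v[1],v[0])))
go((546,240,106),114)
```

```text
[42.84033216 16.4722712 ] 21.03194218190633
shift cm [ 6.82 -1.33 19.41] yaw now 114.5 turn about tool z 0.45 tilt [-3.e-04 -1.e-04 -1.e+00] q6 -0.14
```

Emit:
apply_moves --series '[[[1.7,-0.33,3.25,0,0,0,1],[1.7,-0.33,3.25,0,0,0,1],[1.7,-0.33,3.25,0,0,0,1],[1.7,-0.33,3.25,0,0,0,1],[0,0,2,0,0,0,1],[0,0,2,0,0,0,1],[0,0,1.4,0,0,0,1],[0,0,1.0,0,0,0,1],[0,0,0,0,0,0,1],[0,0,0,0,0,0,0.6],[0,0,0,0,0,0,0.4],[0,0,0,0,0,0,0.4]]]'

```text
t: 3.4
ee_pos: [547.0, 240.2, 107.1]
orientation: [1.705, 2.638, 0.002]
ft_force: [0.3, -0.3, 1.1]
width: 67.2
```

Run:
```python
from h import *
o=ctrl.get_obs(); print(o["t"],o["ee_pos"],o["ft_force"],o["moment"],o["width"])
go((546,240,106),114)
```

```text
3.4 [546.99939259 240.20394314 107.08865061] [ 0.30836596 -0.27084698  1.10848551] [-0.11440364 -0.01093623 -0.00319597] 67.15130336298036
shift cm [ 0.02 -0.1   0.11] yaw now 114.3 turn about tool z 0.26 tilt [ 1.2e-03  5.0e-04 -1.0e+00] q6 -0.03
```

Emit:
apply_moves --series '[[[0,0,0,0,0,0,0],[0,0,0,0,0,0,0],[0,0,0,0,0,0,0],[0,0,0,0,0,0,0],[0,0,0,0,0,0,0],[0,0,0,0,0,0,0]]]'

```text
t: 4.0
ee_pos: [546.0, 239.9, 106.3]
orientation: [-1.705, -2.638, 0.002]
ft_force: [-3.7, -2.2, 5.4]
width: 49.3
```

Emit:
apply_moves --series '[[[0,0,0.2,0,0,0,0],[0,0,0.2,0,0,0,0],[0,0,0.2,0,0,0,0],[0,0,0.1,0,0,0,0],[0,0,0,0,0,0,0],[0,0,0,0,0,0,0],[0,0,0,0,0,0,0]]]'

```text
t: 4.7
ee_pos: [546.1, 239.9, 100.0]
orientation: [-1.705, -2.638, 0.001]
ft_force: [-5.8, -3.5, 12.1]
width: 49.6
```

Emit:
apply_moves --series '[[[0,0,0.07,0,0,0,0],[0,0,0,0,0,-4,0],[0,0,0,0,0,-6,0],[0,0,0,0,0,-6,0],[0,0,0,0,0,-6,0],[0,0,0,0,0,-6,0],[0,0,0,0,0,-6,0],[0,0,0,0,0,-6,0],[0,0,0,0,0,-6,0],[0,0,0,0,0,-6,0],[0,0,0,0,0,-6,0],[0,0,0,0,0,-6,0]]]'

```text
t: 5.9
ee_pos: [545.8, 240.4, 99.4]
orientation: [-0.043, -3.14, -0.001]
ft_force: [-6.7, -1.0, 12.9]
width: 49.6
```

Run:
```python
from h import *
o=ctrl.get_obs(); print(o["t"],o["ee_pos"],o["ft_force"],o["moment"],o["width"])
go((546,240,106),114)
d=grab("scene","s2"); e=cv2.resize(d["img"][160:270,160:320],None,fx=4,fy=4,interpolation=cv2.INTER_CUBIC)
d=grab("wrist"); f=d["img"]
cv2.imwrite("pics/c2.png",np.hstack([e[:420],f])[:, :1200] if 0 else cv2.resize(np.hstack([e[:420,:560],f]),(800,300)))
```

```text
5.9 [545.77431243 240.43528232  99.38393206] [-6.67393261 -0.96154829 12.85514651] [-0.30034063  1.20713493 -0.37026476] 49.60570486420355
shift cm [-0.02 -0.04 -0.66] yaw now 178.4 turn about tool z 64.44 tilt [-1.4e-03  4.0e-04 -1.0e+00] q6 -1.15
```

View pics/c2.png

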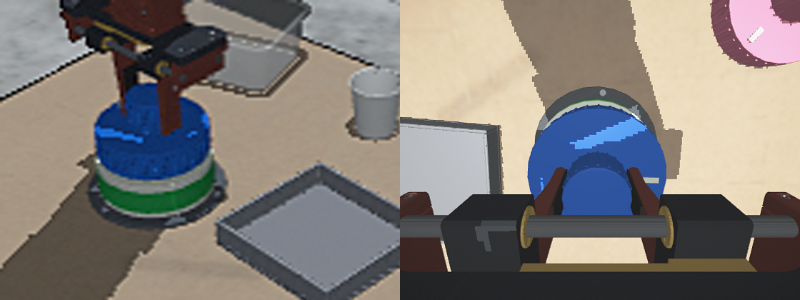

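The wrist crop shows the dash still on the right of the gripper at (650,180), so the cap turned with it by about 64°.

Emit:
apply_moves --series '[[[0,0,-0.5,0,0,0,0],[0,0,-0.5,0,0,0,0],[0,0,-0.5,0,0,0,0],[0,0,-1,0,0,0,0],[0,0,-1,0,0,0,0],[0,0,-1,0,0,0,0],[0,0,-1,0,0,0,0],[0,0,-1,0,0,0,0],[0,0,-1,0,0,0,0],[0,0,-0.5,0,0,0,0],[0,0,0,0,0,0,0],[0,0,0,0,0,0,0]]]'

```text
t: 7.2
ee_pos: [546.5, 240.1, 178.5]
orientation: [-0.048, -3.141, 0.0]
ft_force: [0.2, 0.2, -0.8]
width: 49.7
```

Run:
```python
from h import *
o=ctrl.get_obs(); print(o["t"],o["ee_pos"],o["ft_force"],o["moment"],o["width"])
d=grab("scene","s3"); e=cv2.resize(d["img"][120:260,130:330],None,fx=3,fy=3,interpolation=cv2.INTER_CUBIC); cv2.imwrite("pics/c3.png",e)
go((393,237,48))
```

```text
7.2 [546.45129464 240.06411018 178.470918  ] [ 0.19918651  0.21360786 -0.75651975] [ 0.00265561  0.01674824 -0.07018881] 49.70459046780407
shift cm [15.3  -0.76 13.03] yaw now 178.3 turn about tool z None tilt [-7.e-04 -3.e-04 -1.e+00] q6 -1.15
```

View pics/c3.png

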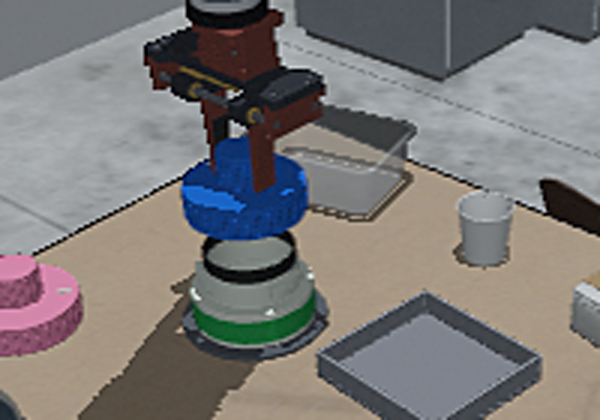

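The cap hangs from the gripper and the tub is open. I'll set the cap down toward the robot, at about (393,237).

Emit:
apply_moves --series '[[[3.06,-0.15,0,0,0,0,0],[3.06,-0.15,0,0,0,0,0],[3.06,-0.15,0,0,0,0,0],[3.06,-0.15,0,0,0,0,0],[3.06,-0.15,0,0,0,0,0],[0,0,3,0,0,0,0],[0,0,3,0,0,0,0],[0,0,3,0,0,0,0],[0,0,2.3,0,0,0,0],[0,0,0.8,0,0,0,0],[0,0,0.4,0,0,0,0],[0,0,0.2,0,0,0,0]]]'

```text
t: 8.45
ee_pos: [393.7, 237.4, 51.7]
orientation: [0.048, 3.141, 0.0]
ft_force: [0.1, -0.5, -0.2]
width: 49.9
```

Emit:
apply_moves --series '[[[0,0,0.2,0,0,0,0],[0,0,0,0,0,0,0],[0,0,0,0,0,0,0]]]'

```text
t: 8.75
ee_pos: [393.8, 237.5, 50.2]
orientation: [0.048, 3.14, 0.001]
ft_force: [-0.2, 0.1, -1.7]
width: 49.8
```

Emit:
apply_moves --series '[[[0,0,0.1,0,0,0,0],[0,0,0.1,0,0,0,0],[0,0,0,0,0,0,0],[0,0,0,0,0,0,0]]]'

```text
t: 9.15
ee_pos: [393.7, 237.5, 48.4]
orientation: [0.048, 3.14, 0.001]
ft_force: [-1.6, 0.9, 11.3]
width: 49.5
```

Emit:
apply_moves --series '[[[0,0,-0.1,0,0,0,0],[0,0,0,0,0,0,0.7],[0,0,0,0,0,0,0.7],[0,0,0,0,0,0,0.7],[0,0,0,0,0,0,0.7],[0,0,0,0,0,0,0.7],[0,0,-2,0,0,0,0.7],[0,0,-4,0,0,0,0.8],[0,0,-5,0,0,0,1],[0,0,-5,0,0,0,1],[0,0,-5,0,0,0,1],[0,0,-5,0,0,0,1]]]'

```text
t: 10.35
ee_pos: [392.9, 237.0, 310.7]
orientation: [0.048, 3.141, 0.0]
ft_force: [1.4, -0.2, 0.6]
width: 87.5
```

Run:
```python
from h import *
d=grab("wrist","w4")
c=max(blobs(mask(d["img"],(100,120,60),(125,255,255))),key=cv2.contourArea); print("cap",cv2.minEnclosingCircle(ray(d,cv2.convexHull(c)[:,0],32)[:,:2].astype(np.float32)))
go((490,-220,310),114); o=ctrl.get_obs(); print(o["ee_pos"])
```

```text
cap ((393.43804931640625, 237.10218811035156), 60.010597229003906)
shift cm [-10.74 -45.6    0.68] yaw now 178.3 turn about tool z 64.26 tilt [ 0.0107  0.0061 -0.9999] q6 -1.02
[396.38100396 238.99354473 318.64461112]
```

Emit:
apply_moves --series '[[[-1.67,-4.0,0,0,0,0,1],[-1.67,-4.0,0,0,0,0,1],[-1.67,-4.0,0,0,0,0,1],[-1.67,-4.0,0,0,0,0,1],[-1.67,-4.0,0,0,0,0,1],[-1.67,-4.0,0,0,0,0,1],[-1.67,-4.0,0,0,0,0,1],[-1.67,-4.0,0,0,0,0,1],[-1.67,-4.0,0,0,0,0,1],[-1.67,-4.0,0,0,0,0,1],[-1.67,-4.0,0,0,0,0,1],[-1.67,-4.0,0,0,0,0,1]]]'

```text
t: 11.6
ee_pos: [579.3, -250.4, 307.9]
orientation: [-0.048, -3.141, -0.001]
ft_force: [-0.0, -0.2, 0.0]
width: 88.0
```

Emit:
apply_moves --series '[[[0,0,0,0,0,0,1],[0,0,0,0,0,0,1],[0,0,0,0,0,0,1]]]'

```text
t: 11.9
ee_pos: [578.5, -247.5, 308.1]
orientation: [-0.047, -3.14, -0.001]
ft_force: [-0.0, 0.8, 0.9]
width: 87.8
```

```bash
cat >> h.py <<'E'
def carts(d,z=20):
    """orange label blobs (on plane z) -> centre, long-axis angle (label strip is across the long axis -> use white+orange box)"""
    out=[]
    m=mask(d["img"],*OR)
    for c in blobs(m,60):
        P=ray(d,c[:,0],z)[:,:2].astype(np.float32); r=cv2.minAreaRect(P); b=cv2.boxPoints(r)
        out.append((np.round(r[0],1).tolist(),np.round(r[1],1).tolist(),round(r[2],1),np.round(c[:,0].mean(0)).tolist()))
    return out
E
python3 - <<'E'
from h import *
d=grab("wrist","w5"); print(ctrl.get_obs()["ee_pos"], ctrl.get_obs()["ft_force"])
for c in carts(d): print(c)
E
```

```text
[ 578.61317865 -247.30219247  308.36317386] [ 0.56924146 -0.04826793 -0.99105618]
([565.7, -379.3], [19.6, 29.4], 18.2, [187.0, 168.0])
([562.1, -260.3], [20.4, 29.5], 28.9, [267.0, 163.0])
([450.0, -123.9], [20.3, 28.4], 87.7, [362.0, 79.0])
([417.4, -224.7], [29.7, 20.4], 57.8, [289.0, 55.0])
```

View pics/w5.png

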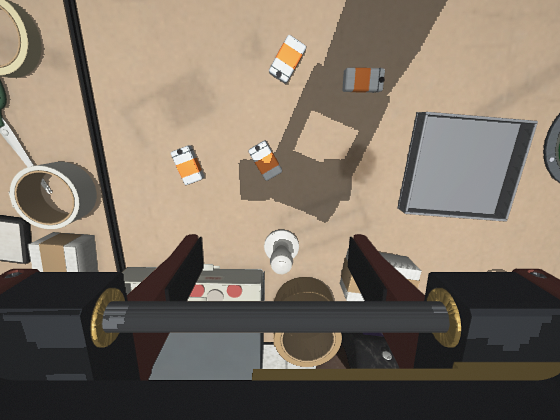

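The wrist view shows four cartridges: A (187,168), B (265,160), C (362,79) and D (288,58). The tray is at (470,165) and the tamper at (282,248). All are clear to grasp.

Run:
```python
from h import *
d=np.load("pics/w5.npz")
P=ray(d,[(415,112),(537,122),(508,220),(400,212)],30); print(P[:,:2].round()); print("tray c",P[:,:2].mean(0), np.linalg.norm(np.diff(P,axis=0),axis=1))
go((417.4,-224.7,110),147.8)
```

```text
[[496. -50.]
 [515. 122.]
 [660. 109.]
 [642. -59.]]
tray c [577.92810604  30.4946472 ] [173.86126802 145.57256431 168.56779087]
shift cm [16.17  1.77 19.85] yaw now 178.3 turn about tool z 30.51 tilt [-7.e-04  5.e-04 -1.e+00] q6 -1.96
```

Emit:
apply_moves --series '[[[2.7,0.3,3.3,0,0,0,1],[2.7,0.3,3.3,0,0,0,1],[2.7,0.3,3.3,0,0,0,1],[2.7,0.3,3.3,0,0,0,1],[2.7,0.3,3.3,0,0,0,1],[2.67,0.27,3.35,0,0,0,1],[0,0,0,0,0,8,1],[0,0,0,0,0,8,1],[0,0,0,0,0,8,1],[0,0,0,0,0,6.5,1],[0,0,0,0,0,0,1],[0,0,0,0,0,0,1]]]'

```text
t: 13.15
ee_pos: [418.1, -225.3, 110.5]
orientation: [0.866, 3.019, -0.0]
ft_force: [-0.5, 0.8, 0.6]
width: 88.2
```

Run:
```python
from h import *
go((417.4,-224.7,16),147.8)
d=grab("wrist","w6")
for c in carts(d): print(c)
```

```text
shift cm [0.1  0.01 9.45] yaw now 148.0 turn about tool z 0.2 tilt [ 5.e-04 -2.e-04 -1.e+00] q6 -1.53
([561.4, -259.3], [20.9, 31.4], 28.8, [323.0, 347.0])
([417.1, -224.7], [29.7, 20.7], 56.2, [275.0, 211.0])
([447.6, -124.0], [20.7, 32.6], 87.9, [398.0, 179.0])
```

Emit:
apply_moves --series '[[[0.1,0,3,0,0,0,0.65],[0,0,3,0,0,0,0.65],[0,0,2.5,0,0,0,0.65],[0,0,0.9,0,0,0,0.65],[0,0,0,0,0,0,0.65],[0,0,0,0,0,0,0],[0,0,0,0,0,0,0],[0,0,0,0,0,0,0],[0,0,0,0,0,0,0],[0,0,0,0,0,0,0]]]'

```text
t: 14.2
ee_pos: [417.5, -225.6, 16.6]
orientation: [0.872, 3.017, -0.0]
ft_force: [0.4, 1.0, 5.0]
width: 29.8
```

Emit:
apply_moves --series '[[[0,0,-1,0,0,0,0],[0,0,-3,0,0,0,0],[0,0,-4,0,0,0,0],[0,0,-4,0,0,0,0],[0,0,-1,0,0,0,0],[0,0,0,0,0,0,0],[0,0,0,0,0,0,0],[0,0,0,0,0,0,0],[0,0,0,0,0,0,0]]]'

```text
t: 15.1
ee_pos: [416.3, -225.0, 144.7]
orientation: [-0.872, -3.015, -0.001]
ft_force: [0.6, 0.1, -0.3]
width: 30.0
```

```bash
cat >> h.py <<'E'
def weigh(n=8):
    F=[];M=[];
    for i in range(n):
        d=ctrl.get_image("wrist"); o=ctrl.get_obs(); F.append(o["ft_force"]);M.append(o["joint_torque"])
    print("Fz mean %.2f sd %.2f"%(np.mean(F,0)[2],np.std(F,0)[2]),"torque",np.mean(M,0).round(3)[:4],"width %.1f"%o["width"],o["ee_pos"].round(1),o["t"]); return d
E
python3 - <<'E'
from h import *
d=weigh(); np.savez("pics/w7.npz",**d)
for c in carts(d): print(c)
go((417.4,-224.7,16),147.8)
E
```

```text
Fz mean -0.09 sd 0.49 torque [-0.0000e+00 -4.2136e+01 -1.9736e+01 -8.0000e-03] width 29.9 [ 417.1 -225.4  146. ] 15.5
([554.9, -362.5], [17.4, 21.3], 56.2, [237.0, 362.0])
([472.5, -260.4], [55.4, 39.9], 57.8, [275.0, 262.0])
([447.2, -124.5], [21.7, 33.3], 88.4, [383.0, 173.0])
shift cm [1.0e-02 8.0e-02 1.3e+01] yaw now 147.8 turn about tool z -0.05 tilt [-2.e-04  1.e-04 -1.e+00] q6 -1.53
```

D is light (mean Fz about -0.1 N), so it goes in the tray.

Run:
```python
from h import *
go((562,5,24))
```

```text
shift cm [ 0.04 27.22 12.2 ] yaw now 147.8 turn about tool z None tilt [-2.e-04  1.e-04 -1.e+00] q6 -1.53
```

Emit:
apply_moves --series '[[[0,4.5,0,0,0,0,0],[0,4.5,0,0,0,0,0],[0,4.5,0,0,0,0,0],[0,4.5,0,0,0,0,0],[0,4.6,0,0,0,0,0],[0,4.6,0,0,0,0,0],[0,0,4,0,0,0,0],[0,0,4,0,0,0,0],[0,0,3.6,0,0,0,0],[0,0,0.5,0,0,0,0],[0,0,0,0,0,0,0]]]'

```text
t: 16.6
ee_pos: [561.7, 4.6, 24.5]
orientation: [-0.872, -3.016, 0.001]
ft_force: [-0.1, 0.4, -0.3]
width: 29.8
```

Emit:
apply_moves --series '[[[0,0,0,0,0,0,0.6],[0,0,0,0,0,0,0.6],[0,0,0,0,0,0,0.6],[0,0,-3,0,0,0,0.6],[0,0,-4,0,0,0,0.7],[0,0,-4,0,0,0,1],[0,0,-4,0,0,0,1],[0,0,-4,0,0,0,1],[0,0,-4,0,0,0,1],[0,0,0,0,0,0,1]]]'

```text
t: 17.6
ee_pos: [565.5, 4.5, 262.1]
orientation: [0.869, 3.007, 0.005]
ft_force: [-0.1, -0.2, 0.1]
width: 87.4
```

Run:
```python
from h import *
o=ctrl.get_obs(); print(o["ee_pos"],o["t"])
d=grab("wrist","w8")
for c in carts(d): print(c)
go((450,-124,110),88)
```

```text
[565.50785615   4.51314657 262.06517156] 17.6
([561.5, -259.6], [20.1, 30.7], 28.5, [123.0, 269.0])
([562.9, 4.9], [28.6, 20.5], 58.2, [274.0, 176.0])
([449.9, -123.9], [20.6, 29.9], 87.6, [146.0, 156.0])
shift cm [  2.88 -17.02  14.82] yaw now 147.7 turn about tool z 59.74 tilt [ 7.8e-03 -1.0e-04 -1.0e+00] q6 -1.02
```

Emit:
apply_moves --series '[[[0.5,-3.4,3,0,0,0,1],[0.5,-3.4,3,0,0,0,1],[0.5,-3.4,3,0,0,0,1],[0.5,-3.4,3,0,0,0,1],[0.6,-3.4,2.8,0,0,0,1],[0,0,0,0,0,8.5,1],[0,0,0,0,0,8.5,1],[0,0,0,0,0,8.5,1],[0,0,0,0,0,8.5,1],[0,0,0,0,0,8.5,1],[0,0,0,0,0,8.5,1],[0,0,0,0,0,8.5,1]]]'

```text
t: 18.85
ee_pos: [448.6, -125.1, 106.4]
orientation: [-2.261, -2.179, 0.001]
ft_force: [-0.5, 0.1, -0.1]
width: 88.0
```

Emit:
apply_moves --series '[[[0,0,0,0,0,0,0.7],[0,0,0,0,0,0,0.7],[0,0,0,0,0,0,0.65]]]'

```text
t: 19.15
ee_pos: [449.3, -125.2, 106.8]
orientation: [-2.251, -2.19, 0.0]
ft_force: [-0.5, 0.7, 0.3]
width: 67.3
```

Run:
```python
from h import *
d=weigh(4)
for c in carts(d): print(c)
go((449.9,-123.9,16),88)
```

```text
Fz mean 0.29 sd 0.13 torque [-4.0000e-03 -4.2991e+01 -1.6852e+01  4.1000e-02] width 57.1 [ 449.5 -125.3  107. ] 19.35
([450.0, -123.9], [21.2, 29.2], 86.8, [275.0, 212.0])
([562.1, 4.0], [34.0, 22.7], 58.2, [425.0, 41.0])
shift cm [0.14 0.04 9.1 ] yaw now 88.3 turn about tool z 0.31 tilt [-1.e-04  0.e+00 -1.e+00] q6 -0.27
```

Emit:
apply_moves --series '[[[0.14,0,3,0,0,0,0.6],[0,0,3,0,0,0,0.6],[0,0,2.2,0,0,0,0.6],[0,0,0.9,0,0,0,0.6],[0,0,0,0,0,0,0.6],[0,0,0,0,0,0,0],[0,0,0,0,0,0,0],[0,0,0,0,0,0,0],[0,0,0,0,0,0,0],[0,0,0,0,0,0,0]]]'

```text
t: 20.35
ee_pos: [449.9, -124.0, 16.6]
orientation: [2.255, 2.187, 0.001]
ft_force: [-0.6, 1.0, 7.2]
width: 29.7
```

Emit:
apply_moves --series '[[[0,0,-1,0,0,0,0],[0,0,-3,0,0,0,0],[0,0,-4,0,0,0,0],[0,0,-4,0,0,0,0],[0,0,-3,0,0,0,0],[0,0,-1,0,0,0,0],[0,0,0,0,0,0,0],[0,0,0,0,0,0,0],[0,0,0,0,0,0,0],[0,0,0,0,0,0,0],[0,0,0,0,0,0,0]]]'

```text
t: 21.45
ee_pos: [449.1, -123.8, 175.0]
orientation: [-2.254, -2.186, 0.002]
ft_force: [1.0, -1.0, -1.5]
width: 29.2
```

Run:
```python
from h import *
d=weigh(6)
go((545,240,80),115); go((578,55,26))
```

```text
Fz mean -2.30 sd 0.64 torque [ -0.    -40.879 -22.152   0.057] width 29.6 [ 449.6 -123.9  176. ] 21.75
shift cm [36.66  8.42  9.6 ] yaw now 88.3 turn about tool z -26.75 tilt [-1.e-04  1.e-04 -1.e+00] q6 -0.26
shift cm [18.27 12.29 15.  ] yaw now 88.3 turn about tool z None tilt [-1.e-04  1.e-04 -1.e+00] q6 -0.26
```

C is full (2.3 N), so it goes in the tub.

Emit:
apply_moves --series '[[[4.08,0.94,0,0,0,0,0],[4.08,0.94,0,0,0,0,0],[4.08,0.94,0,0,0,0,0],[4.08,0.94,0,0,0,0,0],[4.08,0.94,0,0,0,0,0],[4.08,0.94,0,0,0,0,0],[4.08,0.94,0,0,0,0,0],[4.08,0.94,0,0,0,0,0],[4.05,0.94,0,0,0,0,0],[0,0,0,0,0,0,0],[0,0,0,0,0,0,0],[0,0,0,0,0,0,0]]]'

```text
t: 22.95
ee_pos: [544.7, 239.3, 175.7]
orientation: [-2.255, -2.187, 0.002]
ft_force: [-0.4, 0.1, -2.3]
width: 30.0
```

Run:
```python
from h import *
d=weigh(4); go((545.7,239.8,38))
```

```text
Fz mean -2.27 sd 0.56 torque [  0.373 -54.425 -25.119   0.079] width 29.7 [545.3 239.1 176.2] 23.15
shift cm [ 0.07  0.04 13.82] yaw now 88.2 turn about tool z None tilt [-2.e-04 -2.e-04 -1.e+00] q6 0.43
```

Emit:
apply_moves --series '[[[0.05,0.04,3,0,0,0,0],[0,0,3,0,0,0,0],[0,0,3,0,0,0,0],[0,0,2.5,0,0,0,0],[0,0,1.7,0,0,0,0],[0,0,0.6,0,0,0,0],[0,0,0,0,0,0,0],[0,0,0,0,0,0,0.48],[0,0,0,0,0,0,0.48],[0,0,0,0,0,0,0.48],[0,0,0,0,0,0,0.48]]]'

```text
t: 24.25
ee_pos: [546.3, 241.0, 39.0]
orientation: [2.255, 2.187, 0.002]
ft_force: [0.5, -0.5, 0.2]
width: 41.8
```

Emit:
apply_moves --series '[[[0,0,-2,0,0,0,0.48],[0,0,-3,0,0,0,0.48],[0,0,-4,0,0,0,0.48],[0,0,-4,0,0,0,0.7],[-4.5,-1.2,-3,0,0,0,1],[-4.5,-1.2,-2,0,0,0,1],[-4.5,-1.2,0,0,0,0,1],[-4.5,-1.2,0,0,0,0,1],[-4.5,0,0,0,0,0,1],[-4.5,2,0,0,0,0,1],[-4.5,2,0,0,0,0,1],[-4.5,2,0,0,0,0,1]]]'

```text
t: 25.45
ee_pos: [548.7, -116.5, 215.6]
orientation: [2.254, 2.186, 0.001]
ft_force: [1.0, 0.7, -0.0]
width: 88.1
```

Run:
```python
from h import *
d=grab("wrist","w9"); o=ctrl.get_obs(); print(o["ee_pos"],o["t"],o["ft_force"])
for c in carts(d): print(c)
S=grab("scene","s9"); print([ (c[0],c[3]) for c in carts(S,15)])
go((562,-260,120),29)
```

```text
[ 551.95921932 -122.39687196  216.09846526] 25.5 [ 2.76831998 -4.37692713  1.04288545]
([565.0, -377.0], [19.7, 28.2], 17.4, [292.0, 362.0])
([561.6, -259.5], [20.4, 29.9], 27.7, [288.0, 290.0])
([562.4, 5.0], [30.3, 20.9], 57.6, [284.0, 77.0])
[]
shift cm [-13.99   1.6    9.6 ] yaw now 88.0 turn about tool z 58.99 tilt [ 0.0034 -0.0018 -1.    ] q6 -0.20
```

Emit:
apply_moves --series '[[[-3.5,0.3,2.4,0,0,0,1],[-3.5,0.3,2.4,0,0,0,1],[-3.5,0.3,2.4,0,0,0,1],[-3.5,0.3,2.4,0,0,0,1],[0,0,0,0,0,8.5,1],[0,0,0,0,0,8.5,1],[0,0,0,0,0,8.5,1],[0,0,0,0,0,8.5,1],[0,0,0,0,0,8.5,1],[0,0,0,0,0,8.5,1],[0,0,0,0,0,8.5,0.7],[0,0,0,0,0,0,0.65]]]'

```text
t: 26.75
ee_pos: [556.0, -254.2, 119.2]
orientation: [-3.043, -0.779, -0.0]
ft_force: [-0.1, 0.3, -0.6]
width: 75.0
```

Run:
```python
from h import *
d=weigh(4)
for c in carts(d): print(c)
go((562,-259.8,16),28.3)
```

```text
Fz mean 0.08 sd 0.30 torque [ 1.1000e-02 -5.6646e+01 -2.1973e+01  5.4000e-02] width 59.8 [ 556.  -254.5  119. ] 26.95
([566.1, -379.0], [20.7, 30.1], 18.7, [396.0, 263.0])
([562.7, -260.7], [21.2, 29.3], 28.6, [284.0, 208.0])
shift cm [ 0.27  0.75 10.3 ] yaw now 28.9 turn about tool z 0.64 tilt [ 0.  0. -1.] q6 0.62
```

Emit:
apply_moves --series '[[[0.28,0.78,2,0,0,0,0.6],[0,0,3,0,0,0,0.6],[0,0,3,0,0,0,0.6],[0,0,1.7,0,0,0,0.6],[0,0,0.6,0,0,0,0.6],[0,0,0,0,0,0,0],[0,0,0,0,0,0,0],[0,0,0,0,0,0,0],[0,0,0,0,0,0,0],[0,0,0,0,0,0,0]]]'

```text
t: 27.95
ee_pos: [562.8, -260.6, 16.8]
orientation: [3.042, 0.78, 0.002]
ft_force: [-0.3, 0.5, 5.3]
width: 29.8
```

Emit:
apply_moves --series '[[[0,0,-1,0,0,0,0],[0,0,-3,0,0,0,0],[0,0,-4,0,0,0,0],[0,0,-4,0,0,0,0],[0,0,-3,0,0,0,0],[0,0,-1,0,0,0,0],[0,0,0,0,0,0,0],[0,0,0,0,0,0,0],[0,0,0,0,0,0,0],[0,0,0,0,0,0,0]]]'

```text
t: 28.95
ee_pos: [561.4, -259.9, 174.0]
orientation: [-3.041, -0.78, 0.004]
ft_force: [0.4, -1.6, -2.9]
width: 29.6
```

Run:
```python
from h import *
d=weigh(6)
go((545.7,239.8,60),0); go((590,55,26))
```

```text
Fz mean -2.63 sd 0.47 torque [-0.0000e+00 -5.7054e+01 -2.5525e+01  4.8000e-02] width 29.6 [ 562.1 -260.3  175.5] 29.25
shift cm [ 22.62 -44.63  11.57] yaw now 28.8 turn about tool z 28.75 tilt [-5.e-04  2.e-04 -1.e+00] q6 0.62
shift cm [ 17.61 -26.3   14.96] yaw now 28.8 turn about tool z None tilt [-5.e-04  2.e-04 -1.e+00] q6 0.62
```

B is full as well (2.6 N), so it goes in the tub.

Emit:
apply_moves --series '[[[2.05,-4.05,0,0,0,0,0],[2.05,-4.05,0,0,0,0,0],[2.05,-4.05,0,0,0,0,0],[2.05,-4.05,0,0,0,0,0],[2.05,-4.05,0,0,0,0,0],[2.05,-4.05,0,0,0,0,0],[2.05,-4.05,0,0,0,0,0],[2.05,-4.05,0,0,0,0,0],[2.05,-4.05,0,0,0,0,0],[2.05,-4.05,0,0,0,0,0],[2.05,-4.1,0,0,0,0,0],[0,0,0,0,0,0,0]]]'

```text
t: 30.45
ee_pos: [545.4, 244.3, 176.3]
orientation: [-3.04, -0.787, -0.004]
ft_force: [-0.6, -0.8, -1.4]
width: 30.0
```

Run:
```python
from h import *
d=weigh(5); go((545.7,239.8,56))
```

```text
Fz mean -2.77 sd 0.39 torque [  1.416 -54.581 -25.616   0.125] width 30.1 [545.4 237.9 175.8] 30.7
shift cm [ 0.13 -0.15 11.98] yaw now 28.7 turn about tool z None tilt [-4.e-04 -5.e-04 -1.e+00] q6 1.46
```

Emit:
apply_moves --series '[[[0.05,-0.08,3,0,0,0,0],[0,0,3,0,0,0,0],[0,0,3,0,0,0,0],[0,0,2,0,0,0,0],[0,0,0.9,0,0,0,0],[0,0,0,0,0,0,0],[0,0,0,0,0,0,0],[0,0,0,0,0,0,0.48],[0,0,0,0,0,0,0.48],[0,0,0,0,0,0,0.48],[0,0,0,0,0,0,0.48]]]'

```text
t: 31.8
ee_pos: [545.8, 240.4, 57.5]
orientation: [-3.043, -0.78, -0.002]
ft_force: [0.4, 0.4, -0.3]
width: 42.2
```

Emit:
apply_moves --series '[[[0,0,-2,0,0,0,0.48],[0,0,-3,0,0,0,0.48],[0,0,-4,0,0,0,0.48],[0,0,-4,0,0,0,0.7],[-1.9,4.2,-3,0,0,0,1],[-1.9,4.2,-3,0,0,0,1],[-1.9,4.2,0,0,0,0,1],[-1.9,4.2,0,0,0,0,1],[-1.9,4.2,0,0,0,0,1],[-1.9,4.2,0,0,0,0,1],[-1.9,4.2,0,0,0,0,1],[-1.9,4.2,0,0,0,0,1]]]'

```text
t: 33.0
ee_pos: [573.0, -121.0, 241.8]
orientation: [3.043, 0.78, 0.001]
ft_force: [0.5, 0.1, 0.3]
width: 88.2
```

Run:
```python
from h import *
d=grab("wrist","w10"); d=weigh(2);o=ctrl.get_obs(); print(o["ee_pos"],o["t"],o["ft_force"])
for c in carts(d): print(c)
go((566,-379,120),18.2)
```

```text
Fz mean 0.62 sd 0.08 torque [ -2.056 -49.906 -27.537  -0.213] width 87.8 [ 573.1 -121.5  241.5] 33.15
[ 573.08650275 -121.51433135  241.51581207] 33.15 [0.10241805 0.29459778 0.69634738]
([565.6, -379.0], [20.2, 30.2], 17.1, [430.0, 270.0])
([561.2, 5.7], [29.8, 20.2], 57.8, [178.0, 142.0])
shift cm [-12.92  22.28  12.15] yaw now 28.5 turn about tool z 10.32 tilt [ 3.e-04 -1.e-04 -1.e+00] q6 0.84
```

Emit:
apply_moves --series '[[[-2.15,3.7,2,0,0,0,1],[-2.15,3.7,2,0,0,0,1],[-2.15,3.7,2,0,0,0,1],[-2.15,3.7,2,0,0,0,1],[-2.15,3.7,2,0,0,0,1],[-2.15,3.7,2,0,0,0,0.7],[0,0,0,0,0,5.4,0.65],[0,0,0,0,0,5.4,0.65],[0,0,0,0,0,0,0.65],[0,0,0,0,0,0,0.65]]]'

```text
t: 34.15
ee_pos: [567.4, -374.6, 121.5]
orientation: [-3.102, -0.496, -0.0]
ft_force: [0.0, -0.0, -0.7]
width: 57.3
```

Run:
```python
from h import *
d=weigh(3)
for c in carts(d): print(c)
go((565.7,-379,16),17.8)
```

```text
Fz mean -0.20 sd 0.28 torque [-7.9000e-02 -6.2980e+01 -2.4079e+01  5.4000e-02] width 57.1 [ 567.3 -375.1  121.8] 34.3
([566.0, -380.2], [20.7, 29.0], 18.1, [280.0, 213.0])
shift cm [-0.28  0.32 10.58] yaw now 18.1 turn about tool z 0.3 tilt [ 3.e-04 -2.e-04 -1.e+00] q6 0.65
```

Emit:
apply_moves --series '[[[-0.25,0.38,2.3,0,0,0,0.6],[0,0,3,0,0,0,0.6],[0,0,3,0,0,0,0.6],[0,0,1.7,0,0,0,0.6],[0,0,0.6,0,0,0,0.6],[0,0,0,0,0,0,0],[0,0,0,0,0,0,0],[0,0,0,0,0,0,0],[0,0,0,0,0,0,0],[0,0,0,0,0,0,0]]]'

```text
t: 35.3
ee_pos: [566.2, -380.5, 16.3]
orientation: [3.102, 0.49, 0.002]
ft_force: [0.1, 1.7, 5.2]
width: 29.8
```

Emit:
apply_moves --series '[[[0,0,-1,0,0,0,0],[0,0,-3,0,0,0,0],[0,0,-4,0,0,0,0],[0,0,-4,0,0,0,0],[0,0,-3,0,0,0,0],[0,0,-1,0,0,0,0],[0,0,0,0,0,0,0],[0,0,0,0,0,0,0],[0,0,0,0,0,0,0],[0,0,0,0,0,0,0]]]'

```text
t: 36.3
ee_pos: [564.8, -379.7, 173.4]
orientation: [-3.101, -0.49, 0.004]
ft_force: [0.4, 0.2, -2.0]
width: 29.8
```

Run:
```python
from h import *
d=weigh(6)
go((545.7,239.8,76),0); go((595,60,26))
```

```text
Fz mean -2.12 sd 0.49 torque [-2.0000e-03 -6.3372e+01 -2.6996e+01  5.0000e-02] width 29.7 [ 565.6 -380.3  175.1] 36.6
shift cm [ 17.22 -59.6    9.93] yaw now 18.0 turn about tool z 17.95 tilt [-3.e-04  2.e-04 -1.e+00] q6 0.65
shift cm [ 16.37 -40.97  14.92] yaw now 18.0 turn about tool z None tilt [-3.e-04  2.e-04 -1.e+00] q6 0.65
```

A is full too (2.1 N). I'll look into the tub before adding the third one.

Emit:
apply_moves --series '[[[0.82,-4.9,-0.3,0,0,0,0],[0.82,-4.9,-0.3,0,0,0,0],[0.82,-4.9,-0.3,0,0,0,0],[0.82,-4.9,-0.3,0,0,0,0],[0.82,-4.9,-0.3,0,0,0,0],[0.82,-4.9,-0.3,0,0,0,0],[0.82,-4.9,-0.3,0,0,0,0],[0.82,-4.9,-0.3,0,0,0,0],[0.82,-4.9,-0.3,0,0,0,0],[0.82,-4.9,-0.3,0,0,0,0],[0.8,-4.9,-0.3,0,0,0,0],[0.8,-4.9,-0.3,0,0,0,0]]]'

```text
t: 37.8
ee_pos: [477.2, 211.3, 212.0]
orientation: [-3.103, -0.49, -0.002]
ft_force: [1.6, 0.2, -2.3]
width: 29.8
```

Emit:
apply_moves --series '[[[0,0,0,0,0,0,0],[0,0,0,0,0,0,0],[0,0,0,0,0,0,0]]]'

```text
t: 38.1
ee_pos: [477.6, 208.5, 211.3]
orientation: [3.103, 0.49, -0.001]
ft_force: [0.1, -0.1, -2.7]
width: 29.8
```

Run:
```python
from h import *
d=weigh(3); cv2.imwrite("pics/w11.png",d["img"]); np.savez("pics/w11.npz",**d)
for z in (20,50): print(carts(d,z))
go((545.7,239.8,76),0)
```

```text
Fz mean -2.51 sd 0.20 torque [ 6.0000e-01 -4.5566e+01 -2.5437e+01  2.9000e-02] width 29.8 [477.8 207.9 211.3] 38.25
[([380.5, 176.0], [49.8, 68.2], 17.8, [275.0, 265.0]), ([564.3, 4.6], [34.5, 21.0], 60.2, [463.0, 171.0]), ([552.9, 231.4], [35.6, 55.0], 29.2, [276.0, 117.0])]
[([395.5, 180.9], [45.4, 62.2], 17.8, [275.0, 265.0]), ([563.1, 24.6], [31.5, 19.1], 60.2, [463.0, 171.0]), ([552.7, 231.3], [32.5, 50.1], 29.2, [276.0, 117.0])]
shift cm [ 7.44 -0.96 13.53] yaw now 17.8 turn about tool z 17.83 tilt [-3.e-04 -3.e-04 -1.e+00] q6 1.65
```

View pics/w11.png

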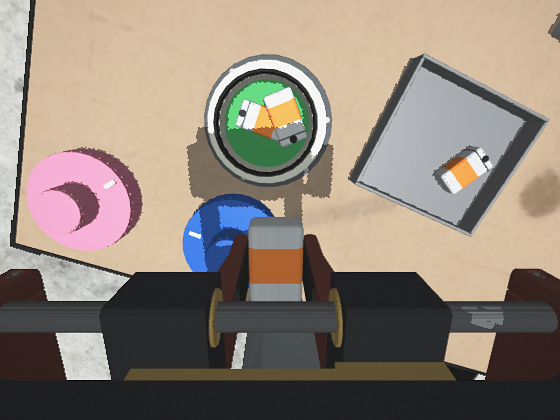

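The tub (268,117) holds B lying flat and to the right, at (286,114), on top of C. D is in the tray at (465,170), and the blue cap is on the bench at (235,235). I'll put A in slightly left of centre, beside B.

Emit:
apply_moves --series '[[[3.72,-0.83,0,0,0,0,0],[3.72,-0.83,0,0,0,0,0],[0,0,0,0,0,0,0],[0,0,0,0,0,0,0],[0,0,4,0,0,0,0],[0,0,4,0,0,0,0],[0,0,3,0,0,0,0],[0,0,2,0,0,0,0],[0,0,1,0,0,0,0],[0,0,0,0,0,0,0],[0,0,0,0,0,0,0]]]'

```text
t: 39.35
ee_pos: [543.6, 247.8, 72.3]
orientation: [-3.103, -0.489, -0.001]
ft_force: [-0.3, 0.0, -1.7]
width: 29.9
```

Run:
```python
from h import *
d=weigh(2); go((543.6,246.5,68),18)
```

```text
Fz mean -2.45 sd 0.21 torque [-7.2000e-02 -5.7415e+01 -1.9464e+01  4.0000e-03] width 30.0 [544.1 248.2  72.9] 39.45
shift cm [-0.1   0.15  0.49] yaw now 17.9 turn about tool z -0.06 tilt [ 2.1e-03  9.0e-04 -1.0e+00] q6 1.67
```

Emit:
apply_moves --series '[[[-0.1,0.12,0.4,0,0,0,0],[0,0,0,0,0,0,0],[0,0,0,0,0,0,0.46],[0,0,0,0,0,0,0.46],[0,0,0,0,0,0,0.46],[0,0,0,0,0,0,0.46],[0,0,-2,0,0,0,0.46],[0,0,-4,0,0,0,0.46],[0,0,-4,0,0,0,0.46],[0,0,-4,0,0,0,0.6],[-3.72,0.5,0,0,0,0,0.8],[-3.72,0.5,0,0,0,0,0.8]]]'

```text
t: 40.65
ee_pos: [475.5, 214.2, 209.0]
orientation: [-3.102, -0.49, -0.006]
ft_force: [0.2, -0.3, -0.2]
width: 60.9
```

Emit:
apply_moves --series '[[[0,0,0,0,0,0,0.8],[0,0,0,0,0,0,0.8],[0,0,0,0,0,0,0.8]]]'

```text
t: 40.95
ee_pos: [476.3, 214.7, 207.8]
orientation: [-3.103, -0.49, -0.003]
ft_force: [-0.4, 0.3, -0.0]
width: 69.8
```

Run:
```python
from h import *
d=weigh(2); np.savez("pics/w12.npz",**d)
cv2.imwrite("pics/w12.png",cv2.resize(d["img"][40:250,150:430],None,fx=2,fy=2)); print(carts(d))
c=max(blobs(mask(d["img"],(100,120,60),(125,255,255))),key=cv2.contourArea); P=ray(d,cv2.convexHull(c)[:,0],32)[:,:2]; print("cap part",P.min(0),P.max(0))
S=ctrl.get_image("scene"); cv2.imwrite("pics/s12.png",S["img"])
go((393.4,237.1,150),178)
```

```text
Fz mean -0.32 sd 0.30 torque [-8.0000e-03 -4.5026e+01 -2.4204e+01  6.0000e-03] width 70.3 [476.2 214.6 207.4] 41.05
[([564.0, 4.5], [34.1, 20.8], 59.6, [471.0, 173.0]), ([555.2, 233.7], [34.6, 57.4], 49.4, [283.0, 118.0])]
cap part [334.86714487 177.99087856] [461.74379082 296.45746863]
shift cm [-7.16 -4.69  5.73] yaw now 18.0 turn about tool z -160.04 tilt [ 3.e-04  1.e-04 -1.e+00] q6 1.66
```

View pics/w12.png

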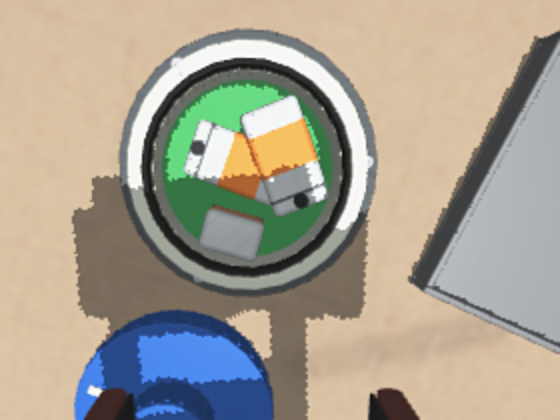

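The tub holds C and B flat, with A standing on end at (231,233). Its top is at about z 63, below the rim. Next is the cap.

Emit:
apply_moves --series '[[[-3.58,-2.35,2.8,0,0,0,1],[-3.58,-2.34,2.9,0,0,0,1],[0,0,0,0,0,-8.2,1],[0,0,0,0,0,-8.2,1],[0,0,0,0,0,-8.2,1],[0,0,0,0,0,-8.2,1],[0,0,0,0,0,-8.2,1],[0,0,0,0,0,-8.2,1],[0,0,0,0,0,-8.2,1],[0,0,0,0,0,-8.2,1],[0,0,0,0,0,-8.2,1],[0,0,0,0,0,-8.2,1]]]'

```text
t: 42.3
ee_pos: [395.3, 236.4, 151.8]
orientation: [2.013, 2.412, 0.0]
ft_force: [-1.1, -0.6, -0.3]
width: 87.6
```

Run:
```python
from h import *
d=np.load("pics/w12.npz"); v=ray(d,(197,235),32)[0][:2]-[393.4,237.1]; print("dash",v,np.degrees(np.arctan2(v[1],v[0])))
d=weigh(4); go((393.4,237.1,48.5),100)
c=max(blobs(mask(d["img"],(100,120,60),(125,255,255))),key=cv2.contourArea); P=ray(d,cv2.convexHull(c)[:,0],32)[:,:2]; print(cv2.minEnclosingCircle(P.astype(np.float32)))
```

```text
dash [ 3.59633605 49.42585483] 85.8383646123046
Fz mean 0.08 sd 0.34 torque [-2.0000e-03 -4.0434e+01 -1.9838e+01  5.4000e-02] width 88.2 [395.1 236.2 151.8] 42.5
shift cm [ 0.11 -0.15 10.33] yaw now 99.7 turn about tool z -0.27 tilt [-1.e-04 -0.e+00 -1.e+00] q6 0.34
((394.1300354003906, 238.18038940429688), 60.37975311279297)
```

Emit:
apply_moves --series '[[[0.14,-0.12,4,0,0,0,0.75],[0,0,3,0,0,0,0.75],[0,0,2,0,0,0,0.75],[0,0,1,0,0,0,0.75],[0,0,0.3,0,0,0,0.75],[0,0,0,0,0,0,0],[0,0,0,0,0,0,0],[0,0,0,0,0,0,0],[0,0,0,0,0,0,0],[0,0,0,0,0,0,0]]]'

```text
t: 43.5
ee_pos: [394.0, 237.6, 49.9]
orientation: [2.02, 2.405, 0.003]
ft_force: [-0.0, -0.3, 7.0]
width: 49.4
```

Run:
```python
from h import *
d=weigh(3); go((546,240,178),100)
```

```text
Fz mean 7.19 sd 0.15 torque [ 7.4000e-02 -4.2074e+01 -1.1583e+01  1.6000e-02] width 49.4 [394.  237.6  49.9] 43.65
shift cm [ -2.38  15.04 -12.79] yaw now 99.9 turn about tool z -0.06 tilt [ 1.6e-03  9.0e-04 -1.0e+00] q6 0.34
```

Emit:
apply_moves --series '[[[0,0,-2,0,0,0,0],[0,0,-4,0,0,0,0],[0,0,-4,0,0,0,0],[0,0,-3,0,0,0,0],[-0.48,3.01,0,0,0,0,0],[-0.48,3.01,0,0,0,0,0],[-0.48,3.01,0,0,0,0,0],[-0.48,3.01,0,0,0,0,0],[-0.47,3.01,0,0,0,0,0],[0,0,0,0,0,0,0],[0,0,0,0,0,0,0],[0,0,0,0,0,0,0]]]'

```text
t: 44.85
ee_pos: [544.2, 239.4, 178.6]
orientation: [-2.02, -2.405, 0.002]
ft_force: [-0.7, 0.3, -1.1]
width: 49.7
```

Run:
```python
from h import *
d=weigh(4); go((546,240.1,116),100); cv2.imwrite("pics/w13.png",d["img"])
S=ctrl.get_image("scene"); cv2.imwrite("pics/c13.png",cv2.resize(S["img"][120:260,130:330],None,fx=3,fy=3))
```

```text
Fz mean -0.68 sd 0.55 torque [ -0.132 -53.386 -24.703   0.057] width 49.8 [544.9 239.8 179.1] 45.05
shift cm [0.01 0.12 6.31] yaw now 100.0 turn about tool z -0.02 tilt [-3.e-04 -1.e-04 -1.e+00] q6 0.22
```

View pics/w13.png

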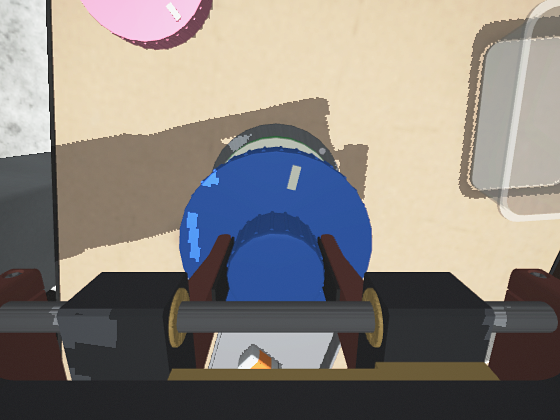

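The dash at (294,178) shows the cap still at about 85° in the world frame, its lift-off angle. Lowering it now.

Emit:
apply_moves --series '[[[0,0.11,2,0,0,0,0],[0,0,2,0,0,0,0],[0,0,1.5,0,0,0,0],[0,0,0.8,0,0,0,0],[0,0,0.2,0,0,0,0],[0,0,0.2,0,0,0,0],[0,0,0,0,0,0,0],[0,0,0,0,0,0,0]]]'

```text
t: 45.9
ee_pos: [546.3, 239.7, 112.2]
orientation: [-2.02, -2.405, 0.001]
ft_force: [-3.0, -0.3, -2.1]
width: 50.0
```

Emit:
apply_moves --series '[[[0,0,0.2,0,0,0,0],[0,0,0.2,0,0,0,0],[0,0,0.2,0,0,0,0],[0,0,0.1,0,0,0,0],[0,0,0,0,0,0,0],[0,0,0,0,0,0,0]]]'

```text
t: 46.5
ee_pos: [546.4, 239.7, 105.9]
orientation: [-2.02, -2.406, 0.001]
ft_force: [-5.5, -3.0, 8.1]
width: 49.4
```

Emit:
apply_moves --series '[[[0,0,0.2,0,0,0,0],[0,0,0.2,0,0,0,0],[0,0,0.1,0,0,0,0],[0,0,0,0,0,0,0],[0,0,0,0,0,0,0]]]'

```text
t: 47.0
ee_pos: [546.5, 239.8, 101.6]
orientation: [-2.02, -2.406, 0.0]
ft_force: [-7.6, -3.1, 13.7]
width: 49.8
```

Emit:
apply_moves --series '[[[0,0,0,0,0,4,0],[0,0,0,0,0,6,0],[0,0,0,0,0,6,0],[0,0,0,0,0,6,0],[0,0,0,0,0,6,0],[0,0,0,0,0,6,0],[0,0,0,0,0,6,0],[0,0,0,0,0,6,0],[0,0,0,0,0,6,0],[0,0,0,0,0,6,0],[0,0,0,0,0,3,0],[0,0,0,0,0,0,0]]]'

```text
t: 48.2
ee_pos: [547.0, 240.2, 101.6]
orientation: [-2.962, -1.046, -0.002]
ft_force: [-7.2, -1.7, 11.6]
width: 49.7
```

Run:
```python
from h import *
o=ctrl.get_obs(); print(o["ee_pos"],o["ft_force"],o["moment"],o["width"]); go((546,240,100),36)
```

```text
[547.04286805 240.21266665 101.62104668] [-7.16479563 -1.73175363 11.55796145] [-0.53678584  1.18047695 -0.08224372] 49.656084972562184
shift cm [-0.09 -0.05  0.16] yaw now 38.9 turn about tool z 2.89 tilt [ 1.1e-03  6.0e-04 -1.0e+00] q6 1.29
```

Emit:
apply_moves --series '[[[0,0,0.08,0,0,2,0],[0,0,0,0,0,2,0],[0,0,0,0,0,2,0],[0,0,0,0,0,2,0],[0,0,0,0,0,2,0],[0,0,0,0,0,0,0]]]'

```text
t: 48.8
ee_pos: [547.2, 240.1, 100.9]
orientation: [3.042, 0.785, 0.002]
ft_force: [-5.8, -2.6, 11.5]
width: 49.8
```

Run:
```python
from h import *
o=ctrl.get_obs(); print(o["ee_pos"],o["ft_force"],o["moment"],o["width"]); go((546,240,100),36)
d=grab("wrist","w14"); cv2.imwrite("pics/c14.png",d["img"][60:330])
```

```text
[547.22082635 240.06071992 100.86058426] [-5.80763536 -2.64940054 11.54917269] [-0.6188364   1.07166825  0.19125417] 49.78317721686959
shift cm [-0.11 -0.05  0.09] yaw now 29.0 turn about tool z -7.05 tilt [ 1.5e-03  2.0e-04 -1.0e+00] q6 1.46
```

View pics/c14.png

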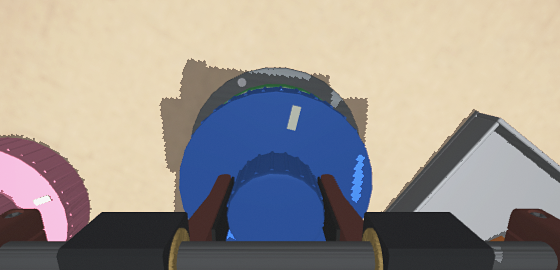

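Emit:
apply_moves --series '[[[0,0,0.05,0,0,2,0],[0,0,0,0,0,2,0],[0,0,0,0,0,2,0],[0,0,0,0,0,0,0]]]'

```text
t: 49.25
ee_pos: [546.8, 239.8, 100.4]
orientation: [3.079, 0.625, 0.001]
ft_force: [-7.2, -3.6, 13.2]
width: 49.5
```

Run:
```python
from h import *
d=grab("wrist","w15"); o=ctrl.get_obs(); print(o["ee_pos"],o["ft_force"],o["moment"],o["width"]); go((546,240,100),36)
for n in ("w13","w14","w15"):
    d=np.load(f"pics/{n}.npz")["img"] if n!="w13" else cv2.imread("pics/w13.png")
    r=d[160:200,270:320].astype(int); m=(r.max(2)-r.min(2)<60)&(r.mean(2)>110); ys,xs=np.nonzero(m); print(n,m.sum(),xs.mean()+270,ys.mean()+160)
```

```text
[546.79699371 239.84895517 100.36221964] [-8.46411006 -3.69183082 13.54040345] [-0.81253681  1.3294768   0.08107071] 49.55645977933769
shift cm [-0.07 -0.05  0.04] yaw now 23.0 turn about tool z -13.02 tilt [ 5.e-04 -1.e-04 -1.e+00] q6 1.56
w13 217 293.61290322580646 177.30414746543778
w14 220 293.4727272727273 177.38636363636363
w15 218 293.6238532110092 177.45871559633028
```

Emit:
apply_moves --series '[[[0,0,0,0,0,2,0],[0,0,0,0,0,2,0],[0,0,0,0,0,0,0]]]'

```text
t: 49.6
ee_pos: [546.7, 239.9, 100.3]
orientation: [3.098, 0.517, 0.001]
ft_force: [-8.0, -3.3, 13.0]
width: 49.5
```

```bash
cat >> h.py <<'E'
def capstate():
    d=ctrl.get_image("wrist"); o=ctrl.get_obs(); print(o["t"],o["ee_pos"].round(1),o["ft_force"].round(1),o["moment"].round(2),round(o["width"],1)); go((546,240,100))
    r=d["img"][160:200,270:320].astype(int); m=(r.max(2)-r.min(2)<60)&(r.mean(2)>110); ys,xs=np.nonzero(m); print("dash",m.sum(),xs.mean()+270,ys.mean()+160)
    return d
E
python3 - <<'E'
from h import *
capstate()
d=np.load("pics/w1.npz")
r=d["img"][115:145,285:312].astype(int); m=(r.max(2)-r.min(2)<70)&(r.mean(2)>100); ys,xs=np.nonzero(m); p=(xs.mean()+285,ys.mean()+115)
v=ray(d,p,90)[0][:2]-[545.5,239.8]; print(m.sum(),p,np.degrees(np.arctan2(v[1],v[0])),np.hypot(*v))
E
```

```text
49.65 [546.7 239.8 100.3] [-7.8 -3.1 13.7] [-0.77  1.37  0.1 ] 49.9
shift cm [-0.06 -0.04  0.03] yaw now 19.0 turn about tool z None tilt [ 3.e-04 -2.e-04 -1.e+00] q6 1.63
dash 222 293.509009009009 177.4099099099099
55 (np.float64(301.1818181818182), np.float64(129.1818181818182)) 22.392787006046664 44.93200418333007
```

The dash shows the cap has followed the gripper 81° clockwise, which is 17° past where it started, and I felt no stop. I'll turn back to about the original closed angle, let the cap rise a little and feel for the hooks.

Emit:
apply_moves --series '[[[0,0,0,0,0,-5,0],[0,0,0,0,0,-5,0],[0,0,0,0,0,-5,0],[0,0,0,0,0,-2,0],[0,0,0,0,0,0,0]]]'

```text
t: 50.15
ee_pos: [547.1, 240.2, 100.5]
orientation: [-2.988, -0.97, -0.002]
ft_force: [-6.8, -1.8, 13.1]
width: 49.8
```

Run:
```python
from h import *
d=capstate(); np.savez("pics/w16.npz",**d)
S=ctrl.get_image("scene"); s=cv2.resize(S["img"][170:250,160:270],None,fx=5,fy=5,interpolation=cv2.INTER_CUBIC); cv2.imwrite("pics/c16.png",s)
```

```text
50.2 [547.2 240.2 100.5] [-7.  -2.3 12.9] [-0.49  1.2  -0.07] 49.8
shift cm [-0.1  -0.06  0.05] yaw now 35.9 turn about tool z None tilt [ 1.2e-03  8.0e-04 -1.0e+00] q6 1.34
dash 221 293.6923076923077 177.4389140271493
```

View pics/c16.png

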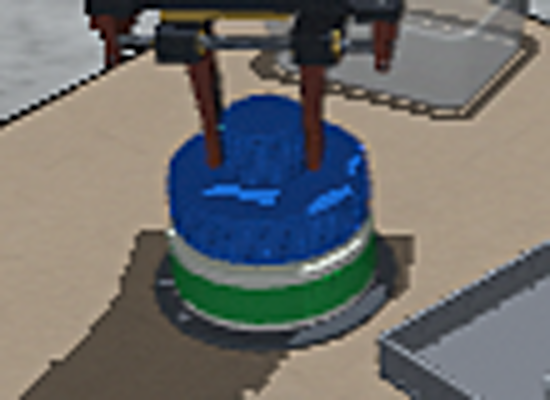

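The cap sits level and low on the tub. Now I'll let it rise and read the forces.

Emit:
apply_moves --series '[[[0,0,-0.2,0,0,0,0],[0,0,-0.1,0,0,0,0],[0,0,0,0,0,0,0],[0,0,0,0,0,0,0]]]'

```text
t: 50.65
ee_pos: [547.1, 240.2, 103.1]
orientation: [-2.988, -0.969, -0.002]
ft_force: [-6.0, -1.2, 9.0]
width: 49.5
```

Emit:
apply_moves --series '[[[0,0,-0.1,0,0,0,0],[0,0,-0.1,0,0,0,0],[0,0,0,0,0,0,0],[0,0,0,0,0,0,0]]]'

```text
t: 51.05
ee_pos: [547.1, 240.1, 104.5]
orientation: [-2.988, -0.969, -0.002]
ft_force: [-4.8, 0.1, 8.2]
width: 49.6
```

Emit:
apply_moves --series '[[[0,0,-0.1,0,0,0,0],[0,0,-0.1,0,0,0,0],[0,0,0,0,0,0,0],[0,0,0,0,0,0,0]]]'

```text
t: 51.45
ee_pos: [547.0, 240.0, 106.3]
orientation: [-2.988, -0.969, -0.001]
ft_force: [-4.9, -0.6, 7.1]
width: 49.3
```

Run:
```python
from h import *
d=capstate()
```

```text
51.5 [547.  240.  106.3] [-4.2 -1.   7.6] [-0.33  0.76 -0.25] 49.7
shift cm [-0.08 -0.06  0.63] yaw now 35.9 turn about tool z None tilt [ 3.e-04  3.e-04 -1.e+00] q6 1.34
dash 224 293.73660714285717 177.37946428571428
```

Emit:
apply_moves --series '[[[0,0,-0.1,0,0,0,0],[0,0,-0.1,0,0,0,0],[0,0,0,0,0,0,0],[0,0,0,0,0,0,0]]]'

```text
t: 51.9
ee_pos: [546.7, 239.9, 107.8]
orientation: [-2.988, -0.969, 0.0]
ft_force: [-4.0, -1.3, 5.1]
width: 49.5
```

Emit:
apply_moves --series '[[[0,0,-0.1,0,0,0,0],[0,0,-0.1,0,0,0,0],[0,0,0,0,0,0,0],[0,0,0,0,0,0,0]]]'

```text
t: 52.3
ee_pos: [546.4, 239.8, 108.1]
orientation: [2.988, 0.97, -0.002]
ft_force: [3.8, 2.7, -25.7]
width: 49.6
```

Run:
```python
from h import *
d=capstate()
```

```text
52.35 [546.5 239.8 108.1] [  4.5   2.8 -27. ] [ 0.21 -0.96 -0.28] 49.6
shift cm [-0.02 -0.05  0.81] yaw now 36.0 turn about tool z None tilt [-9.e-04 -4.e-04 -1.e+00] q6 1.34
dash 222 293.8288288288288 177.25675675675677
```

The hooks hold the cap: pulling up about 2 mm gave −27 N. I'll relax that, then check the tooth and the stop by a gentle turn each way.

Emit:
apply_moves --series '[[[0,0,0.2,0,0,0,0],[0,0,0,0,0,0,0],[0,0,0,0,0,3,0],[0,0,0,0,0,3,0],[0,0,0,0,0,0,0]]]'

```text
t: 52.85
ee_pos: [546.8, 239.6, 108.1]
orientation: [3.034, 0.813, 0.0]
ft_force: [0.8, -1.8, -8.1]
width: 49.6
```

Run:
```python
from h import *
d=capstate()
```

```text
52.9 [546.8 239.6 108.1] [ 0.2 -3.1 -8.2] [-0.16  0.15  0.11] 49.4
shift cm [-0.05 -0.07  0.81] yaw now 30.0 turn about tool z None tilt [ 2.e-04 -3.e-04 -1.e+00] q6 1.44
dash 222 289.2927927927928 178.7027027027027
```

Emit:
apply_moves --series '[[[0,0,0,0,0,-3,0],[0,0,0,0,0,-3,0],[0,0,0,0,0,-3,0],[0,0,0,0,0,-3,0],[0,0,0,0,0,0,0]]]'

```text
t: 53.4
ee_pos: [548.0, 242.0, 108.2]
orientation: [-2.931, -1.125, -0.007]
ft_force: [2.1, 9.4, -14.3]
width: 49.5
```

Run:
```python
from h import *
d=capstate()
```

```text
53.45 [548.  242.  108.2] [  2.8   8.7 -13.6] [ 1.47 -0.44 -0.24] 49.2
shift cm [-0.29  0.01  0.82] yaw now 42.0 turn about tool z None tilt [ 0.0032  0.0038 -1.    ] q6 1.23
dash 251 300.53386454183266 183.28685258964143
```

Both turns are blocked: the dash slipped in the gripper frame about 4° clockwise and 10° anticlockwise. The cap is locked, so I'll relax and release.

Emit:
apply_moves --series '[[[0,0,0.1,0,0,4,0],[0,0,0.05,0,0,2,0],[0,0,0,0,0,0,0],[0,0,0,0,0,0,0.75],[0,0,0,0,0,0,0.75],[0,0,0,0,0,0,0.75],[0,0,0,0,0,0,0.75],[0,0,-2,0,0,0,0.85],[0,0,-4,0,0,0,1],[0,0,-4,0,0,0,1],[0,0,-4,0,0,0,1],[0,0,-4,0,0,0,1]]]'

```text
t: 54.65
ee_pos: [546.5, 239.6, 287.8]
orientation: [2.988, 0.97, -0.0]
ft_force: [0.3, 0.5, -0.2]
width: 87.5
```

Emit:
apply_moves --series '[[[-3.7,1,0,0,0,0,1],[-3.7,1,0,0,0,0,1],[0,0,0,0,0,0,1],[0,0,0,0,0,0,1],[0,0,0,0,0,0,1]]]'

```text
t: 55.15
ee_pos: [499.4, 180.7, 286.4]
orientation: [-2.988, -0.97, -0.001]
ft_force: [-0.5, 0.6, 0.0]
width: 87.7
```

Run:
```python
from h import *
d=grab("wrist","w17"); o=ctrl.get_obs(); print(o["t"],o["ee_pos"],o["ft_force"],o["width"])
c=max(blobs(mask(d["img"],(100,120,60),(125,255,255))),key=cv2.contourArea); h=cv2.convexHull(c)[:,0]
ce=cv2.minEnclosingCircle(ray(d,h,90)[:,:2].astype(np.float32)); print("cap",ce)
x,y,w,hh=cv2.boundingRect(c); s=d["img"][y:y+hh,x:x+w].astype(int); m=(s.max(2)-s.min(2)<70)&(s.mean(2)>100)
m=m.astype(np.uint8)*255; 
for b in blobs(m,8):
    p=b[:,0].mean(0)+[x,y]; v=ray(d,p,90)[0][:2]-np.array(ce[0]); print(p,cv2.contourArea(b),np.hypot(*v).round(1),np.degrees(np.arctan2(v[1],v[0])).round(1))
S=grab("scene","s17")
print(carts(d))
def hb(i):
    c=max(blobs(mask(i,*BL),300),key=cv2.contourArea); return cv2.boundingRect(c),cv2.contourArea(c)
print("scene cap now/start",hb(S["img"]),hb(np.load("pics/scene0.npz")["img"]))
cv2.imwrite("pics/f17.png",np.hstack([cv2.resize(d["img"],(400,300)),cv2.resize(S["img"],(400,300))]))
```

```text
55.2 [499.39403524 180.83136737 286.22152682] [-0.36294279  0.4855956   0.82469294] 87.95802501640803
cap ((545.06298828125, 238.28346252441406), 59.89524459838867)
[243.         176.67857143] 9.0 60.8 -161.6
[220.78 170.75] 204.0 67.5 174.7
[292.43137255 169.80392157] 78.0 64.2 -104.8
[209.75       149.71428571] 10.0 61.9 150.9
[268.375    84.53125] 52.0 46.3 20.0
[296.79761905  86.63690476] 574.0 61.0 -10.1
[216.78571429  86.46103896] 536.0 61.3 82.0
[([563.1, 3.8], [30.5, 20.8], 59.5, [396.0, 211.0])]
scene cap now/start ((193, 187, 40, 34), 1001.5) ((193, 187, 40, 35), 1002.0)
```

View pics/f17.png

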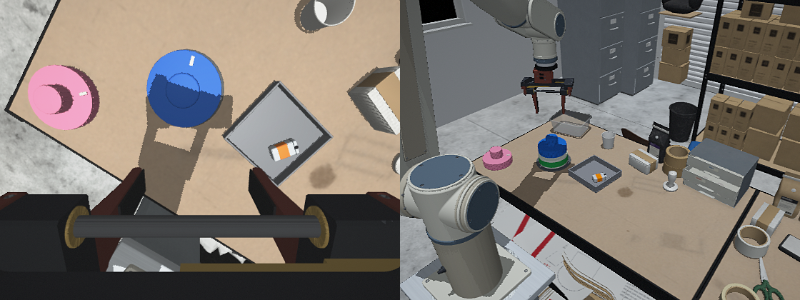

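The wrist view shows the dash at 20° (21–22° at the start) and the cap circle at (545.1,238.3), radius 59.9. In the scene view the cap's outline matches the start to within a pixel. The spent cartridge is in the tray, the bench is otherwise clear and the arm touches nothing. Handing in.

```bash
python3 -c "
from workcell import ctrl
print(ctrl.close_job())"
```

```text
the job is handed in; nothing more can be done
None
```

I opened the tub, sorted the four cartridges by weight, closed and locked the cap again, and handed the job in at about 55 s. `close_job()` gives no verdict, so what follows rests on my own checks.

- **Cap off:** I pushed the cap down about 7 mm, turned it 64° anticlockwise, lifted it off and set it on the bench knob up, about 150 mm from the tub.
- **Sorting:** Three cartridges were full (2.3, 2.6 and 2.1 N) and are in the tub. One was spent (about 0.1 N) and is in the tray. In the last view inside the tub, two lay flat and the third stood on end, its top about 10 mm below the rim.
- **Closing:** Before I let go, the hooks held the cap against a 27 N upward pull. A gentle turn each way was blocked.
- **Last pictures:** The cap's dash is at 20° against 21–22° at the start, and the cap centre is within 1 mm of where it began. The cup, sticker box and tamper were never touched, and the arm is clear.

**One check disagreed:** while the cap was held fully down, it turned 17° past its closed angle without meeting the clockwise stop. I turned it back to the original angle before letting it rise. The stop then held only with the cap risen into its lock.

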